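# Stop the finisher and unload the red-capped tube

## Task

The red-capped tube of jewellery parts is finished. First switch the finisher off by putting the yellow toggle on the control box upright in its centre position, then draw that tube straight up out of its well and set it down, without dropping or tipping it, standing upright with its whole foot on the round cork pad. Leave the toggle off, the two black-capped tubes in their wells and everything else on the bench where it is.

Things in the scene. Friction and masses are not known exactly. Their poses are not given: they have to be found in the camera images.
- tube: The finished tube: rigid closed steel cylinder (all sizes here in mm), 32 dia, with a red cap (29 dia, the top 8 of its height); 100 tall in all, about 150 to 310 g, loose. Origin at the centre of its foot, z up along its axis. It starts in one of the three wells of the finisher, foot 10 above the table.
- tube_b: Tube like tube but with a black cap, in another well. Must stay there.
- tube_c: Second black-capped tube, in the remaining well. Must stay there.
- finisher: Fixed finishing unit: blue and dark steel block, 116 (its x) by 200 (its y) by 116 tall, turned up to 0.35 rad, with a grey motor housing behind (+x side, 50 deep, 80 tall). Origin at the centre of its underside, z up. Wells at its x = 0, y = -60, 0, +60. A tube sits in a snug round hole (34 dia, 50 deep, bottom 10 above the table); its upper 50 in a finger pocket, its top 6 below the block's top.
- pocket (a point): Centre of the floor of the middle well's finger pocket, 60 above the table; axes as the finisher's. All three pockets are alike: open only at the top, 92 long (along x), 40 wide (along y), 56 deep. Fingers go straight down, one either side of the tube along the finisher's x (30 free each side), and close along x.
- switchbox: Control box, fixed: grey, 85 (its x) by 110 (its y) by 45 tall, origin at the centre of its underside, z up. The toggle stands at the centre of its top; a green dot marks its -y side, an orange dot its +y side, a white dash the centre.
- toggle (a joint): Toggle angle in rad about the box's x, pivot at the centre of the box's top face (45 above the table). 0 = upright = off; positive leans to the box's -y (green, running), negative to +y (orange, reverse); stops at +-0.5. Starts at 0.3 to 0.5. Light friction (about 1 N at the tip), stays where it is left; off means within 0.12 of upright.
- toggle_tip (a point): Tip of the toggle, 50 from its pivot. The lever is a round steel stem 8 thick with a yellow grip 12 thick from about 22 to 50 from the pivot.
- pad: Round cork pad, fixed flat on the table, 120 dia x 6 thick. Origin at the centre of its underside. The pad and the control box may trade places.
- canister: Bystander: lidded steel canister, 80 dia x about 100 tall, loose. Leave alone.
- bowl: Bystander: white ceramic bowl, 140 dia x 45 tall, loose. Leave alone.
- tub: Bystander: white plastic tub, 76 dia x 50 tall, loose. Leave alone.
- driver: Bystander: red-handled screwdriver lying on the table, loose. Leave alone.
- brush: Bystander: small brush lying on the table, loose. Leave alone.
Mind the look-alikes: they are no part of the job. What is shaped like the switchbox but turquoise is not meant.

How it is judged:
On the way, in this order (a step that is already met when the one before it is completed fails the run):
1. the toggle is at centre off while the red-capped tube is still in its well (value of joint toggle between -0.12 and 0.12 rad and z of tube in the frame of finisher below 0.018 m and angle between tube's own z axis and vertical below 0.1 rad), for 0.3 s.
2. the red-capped tube is held with its foot clear above the finisher, toggle off (value of joint toggle between -0.12 and 0.12 rad and height (world z) of tube above 0.117 m and contact force between tube and the fingers above 0.5 N), for 0.1 s.
3. the tube is lowered by the gripper, still held, until its foot is within 8 mm of the cork pad (height (world z) of tube below 0.014 m and horizontal distance between tube and pad below 0.05 m and contact force between tube and the fingers above 0.3 N), for 0.04 s.
At the end, for the whole second after the job is handed in: The toggle is within 0.12 rad of upright; the red-capped tube stands released, at rest and upright (within 0.08 rad) on the cork pad, its axis within 46 mm of the pad's centre; both black-capped tubes are seated in their wells (within 8 mm of the bottom) (value of joint toggle between -0.12 and 0.12 rad and horizontal distance between tube and pad below 0.046 m and height (world z) of tube between 0.003 and 0.01 m and angle between tube's own z axis and vertical below 0.08 rad and linear speed of tube below 0.02 m/s and angular speed of tube below 0.2 rad/s and velocity of joint toggle between -0.05 and 0.05 rad/s and z of each of tube_b, tube_c in the frame of finisher below 0.018 m and angle between each of tube_b, tube_c's own z axis and vertical below 0.1 rad); the robot touches nothing.
It fails at once if the red-capped tube is tipped more than 0.5 rad (angle between tube's own z axis and vertical above 0.5 rad).
It fails at once if a black-capped tube is raised more than 20 mm (z of any of tube_b, tube_c in the frame of finisher above 0.03 m).
It fails at once if another thing on the bench is shifted more than 30 mm (distance of any of canister, bowl, tub, driver, brush from where it was at the start of the episode above 0.03 m).
It also fails if it takes over 72 s, if anything falls off the work surface, if the arm or the gripper's body presses on something with over 40 N, if the wrist force passes 120 N, or if a joint passes its speed limit or range.

## Robot

A 6-joint arm with a two-finger parallel gripper is mounted at the origin on the work surface. World frame = base frame: x ahead of the robot, y to its left, z up, the work surface at z = 0. Lengths are in m, angles in rad, forces in N, time in s.
With the tool pointing down it reaches from about 0.35 to 0.8 m from the base axis. Payload 7.3 kg.
Tool frame: the origin (TCP) lies on the centre line of the jaws, within the pads' length; the fingertips stand 25 mm ahead of it and the grasp point (between the pads) lies 6 mm ahead of it; z points along the fingers, y is the direction in which the jaws open and shut (so a half turn about z gives the same grasp; the last joint's range is limited). The gripper opens to 85 mm and grips with 20 to 120 N. Pads are 22 mm wide; open, the fingers measure 114 mm over their backs; the gripper's body (76 mm by 85 mm) begins 54 mm behind the grasp point. The pads swing forward as they close: fully open they stand 13 mm farther back than shut.
Start: joints at [-1.334, 0.342, 1.524, -0, 1.275, -0.146], TCP at [0.196, -0.487, 0.256] pointing down, gripper open.
Joint ranges: [-2.53, 2.53], [-0.77, 2.02], [0.04, 2.7], [-1, 4.14], [0.28, 2.66], [-3.11, 3.11]. Speed limits (rad/s): [2.57, 2.57, 3.14, 3.14, 3.14, 3.14].

## Interface

Orientations are given as a unit quaternion [w, x, y, z].
In Python, from bench import * gives the robot as it stands.
- The arm moves only by the tool servo_tool, never from a script. Its argument "commands" is text: rows parted by semicolons, each of 7 numbers parted by spaces: the opening in per cent of the stroke, from 0 (shut) to 100 (fully open), then the shift along the tool's x, y, z in mm, then the turn, a rotation vector about the tool's x, y, z in degrees. A call has 1 to 5 rows; each row shifts and turns the commanded pose from where the row before left it, along the tool's axes as they then stand; what a row does not reach is not made up. A row lasts 1/10 s, in which the tool goes at most 50 mm and 8.59 degrees, less where a joint would pass 70% of its speed; a pose out of reach is approached as far as the arm can. A call is refused whole if a number of a shift passes 50 or a number of a turn 8.59, either way. A call with a gripper value outside its range is refused whole. The fingers move at their own pace and stop on an object; "squeeze" is the grip in N (left out, the last holds). Time passes only in rows, so rows that do not move let the fingers close. It gives the time, the measured TCP pose, the force and the opening at its end, in the units of the state.
- get_state(): the state, without advancing time (a new reading comes with each control period).
- snapshot(name): name is "scene" or "top" or "wrist"; returns a dict with "frame" (480x640x3 uint8, blue, green, red), "fx", "fy", "cx", "cy" (pixels), "dist" ([k1, k2, p1, p2, k3] as OpenCV has them; the pictures are not rectified), "rvec" (rotation vector, rad) and "tvec" (3), from world to camera coordinates, as OpenCV has them; the wrist camera has in their place "T_tool_cam" (4x4, takes a point from camera to tool coordinates, whose origin is the TCP and whose axes are the flange's). Camera axes: x right, y down, z forward; pixel columns grow to the right and rows downward; lengths in m; the calibration is good to about 2 mm. A picture is of the moment at which its call begins: read the wrist's pose just before it. There is no depth.
- finish_job(): hands the job in, once; it reports no verdict.
Trained networks look in the newest picture that a camera, given by its name, has taken for a name from the list of things; names that differ only in an ending like _2 or _b are one class to them, and where a whole thing is asked for, a point or a joint stands for the part that bears it (a point fixed in the world has none). Each returns a list of dicts, best first, with "confidence" (0 to 1); they miss things now and then, are a little off and sometimes report something else, mostly with a low value. They report only what shows in the picture. A call takes as long as a camera call. They do not tell look-alikes from the thing itself.
- boxes_of(camera, query): "bbox" ([left, top, width, height] in pixels, round what is visible of it).
The state is a dict: "t": time; "joints": joint angles; "qd": joint speeds; "tau": joint torques, N m; "tcp_pos": TCP position; "tcp_rot": TCP orientation; "force": force on the tool from outside, world axes, zero at the start; "moment": the same for the moment, N m; "opening": finger opening in m.
Only numpy, scipy, OpenCV 4.12 (cv2) and the standard library are available. Lean on these libraries where they do the work, as an engineer would, in place of code of your own. Each camera call takes 0.05 s, during which the arm holds its last target.

## Working session

There is one attempt and no reset: what is moved stays moved. The work goes in short steps, Python scripts to look and compute and a tool call to move; the robot and the scene stay as the last step left them, time stands still between calls to the robot, and variables do not carry over. Pictures are saved under pics/ and viewed, and the job is handed in when it is done.

Besides the shell and the picture viewer there is one more tool, called after "Request:" as name(argument=value, ...) on one line, values as JSON. servo_tool: Moves the arm, as the interface text tells. Its arguments: {"type":"object","properties":{"commands":{"type":"string"},"squeeze":{"type":"number"}},"required":["commands"]}

```bash
mkdir -p pics; ls
python3 - <<'E'
from bench import *
import cv2
s=get_state(); print(s)
for n in ("scene","top","wrist"):
    d=snapshot(n); cv2.imwrite(f"pics/{n}0.png",d["frame"])
    print(n,{k:v for k,v in d.items() if k!="frame"})
    if n!="wrist":
        for q in ("tube","finisher","switchbox","toggle","pad","canister","bowl","tub","driver","brush"):
            print(q,[(b["bbox"],round(b["confidence"],2)) for b in boxes_of(n,q)][:4])
E
```

```text
pics
{'t': 0.0, 'joints': array([-1.33398086e+00,  3.42710494e-01,  1.52502084e+00,  9.91164166e-06,
        1.27536978e+00, -1.45997303e-01]), 'qd': array([ 0.00170546,  0.00053686,  0.00108609,  0.00071527, -0.00175567,
        0.00055713]), 'tau': array([ 1.97452471e-03, -4.33668244e+01, -2.46010870e+01, -3.36429969e-05,
        7.81797920e-03,  1.97229497e-05]), 'tcp_pos': array([ 0.196044  , -0.48663983,  0.25563093]), 'tcp_rot': array([-7.53666666e-04,  9.81737652e-01,  1.90238310e-01, -2.95019273e-05]), 'force': array([ 0.05040136, -0.05158759,  0.1032291 ]), 'moment': array([-0.01607189,  0.0935847 , -0.00136801]), 'opening': 0.08552056556990502}
scene {'fx': 477.58765748525013, 'fy': 477.58765748525013, 'cx': 315.8205923332133, 'cy': 239.77167794662444, 'dist': array([0.04129417, 0.        , 0.        , 0.        , 0.        ]), 'rvec': array([ 0.98968585,  2.58216746, -0.90005109]), 'tvec': array([ 0.52964624, -0.2030141 ,  1.39819917])}
tube [([435.6, 337.2, 23.0, 18.0], 0.57), ([418.4, 314.9, 19.4, 16.9], 0.57), ([408.7, 287.7, 15.5, 21.9], 0.48)]
finisher []
switchbox [(
[... 1303 characters left out ...]
)]
driver [([473.2, 295.0, 46.1, 82.1], 0.79)]
brush [([274.1, 154.2, 62.3, 58.0], 0.59), ([381.0, 163.9, 68.1, 66.5], 0.56), ([305.3, 269.4, 15.1, 6.9], 0.53)]
wrist {'fx': 426.2835831527895, 'fy': 426.2835831527895, 'cx': 332.4016923891313, 'cy': 235.9440024846351, 'dist': array([0.00197602, 0.        , 0.        , 0.        , 0.        ]), 'T_tool_cam': array([[-1.15150899e-04, -9.64632903e-01, -2.63596943e-01,
         6.67928296e-02],
       [ 9.99999433e-01, -3.90030901e-04,  9.90473577e-04,
         1.07568042e-03],
       [-1.05825436e-03, -2.63596679e-01,  9.64632402e-01,
        -1.18365419e-01],
       [ 0.00000000e+00,  0.00000000e+00,  0.00000000e+00,
         1.00000000e+00]])}
```

View pics/scene0.png

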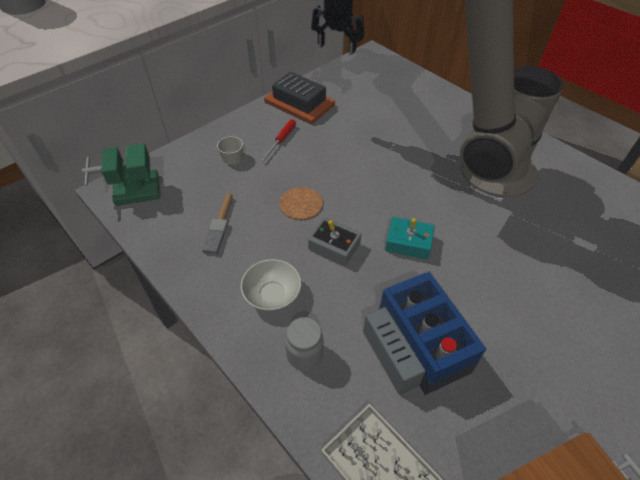

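View pics/top0.png

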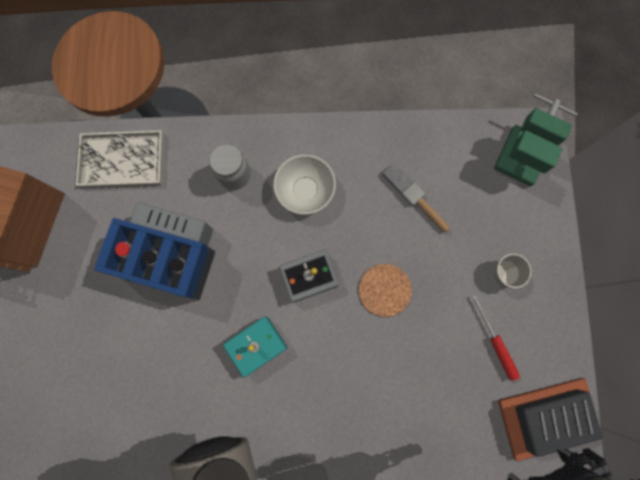

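Run:
```python
import cv2
f=cv2.imread("pics/top0.png")
a=cv2.resize(f[190:390,80:430],None,fx=2.2,fy=2.2,interpolation=cv2.INTER_CUBIC)
cv2.imwrite("pics/top0c.png",a)
f=cv2.imread("pics/scene0.png")
a=cv2.resize(f[170:390,270:480],None,fx=2.7,fy=2.7,interpolation=cv2.INTER_CUBIC)
cv2.imwrite("pics/scene0c.png",a)
```

```text
(no output)
```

View pics/top0c.png

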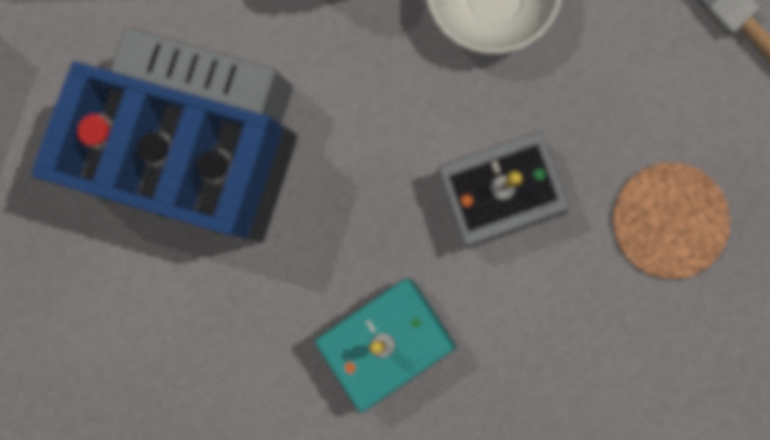

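View pics/scene0c.png

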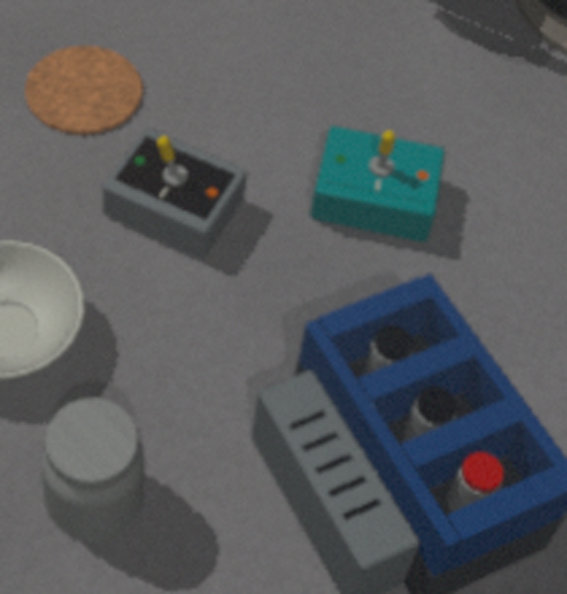

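Candidates for the switchbox are the grey and black box at top px (308,277) and the turquoise one at (255,347). The grey box fits the description; the turquoise one is the look-alike. Its toggle leans towards the green dot, and the crop confirms both. The red cap is at top px (122,249), in the well farthest to the robot's left. The pad is at (385,290).

```bash
cat > h.py <<'E'
import numpy as np, cv2
from scipy.optimize import least_squares
from scipy.spatial.transform import Rotation as R
def cam(d):
    K=np.array([[d["fx"],0,d["cx"]],[0,d["fy"],d["cy"]],[0,0,1.]])
    return K,np.array(d["dist"])
def ext(d,st=None):
    if "rvec" in d:
        M=cv2.Rodrigues(np.array(d["rvec"]))[0]; return M,np.array(d["tvec"])
    q=st["tcp_rot"]; Rt=R.from_quat([q[1],q[2],q[3],q[0]]).as_matrix()
    T=d["T_tool_cam"]; Rc=Rt@T[:3,:3]; tc=Rt@T[:3,3]+st["tcp_pos"]
    return Rc.T,-Rc.T@tc
def proj(d,P,st=None):
    M,t=ext(d,st);K,D=cam(d)
    return cv2.projectPoints(np.array(P,float).reshape(-1,3),cv2.Rodrigues(M)[0],t,K,D)[0].reshape(-1,2)
def onz(d,uv,z,st=None):
    M,t=ext(d,st);K,D=cam(d)
    n=cv2.undistortPoints(np.array(uv,float).reshape(-1,1,2),K,D).reshape(-1,2)
    c=-M.T@t; r=np.c_[n,np.ones(len(n))]@M
    return c+r*((z-c[2])/r[:,2])[:,None]
def rect(x,y,yaw,sx,sy,z):
    c,s=np.cos(yaw),np.sin(yaw)
    return [(x+c*a-s*b,y+s*a+c*b,z) for a,b in((sx/2,sy/2),(sx/2,-sy/2),(-sx/2,-sy/2),(-sx/2,sy/2))]
E
python3 - <<'E'
from bench import *
from h import *
top=snapshot("top");sc=snapshot("scene")
def mask(f,lo,hi,box):
    m=cv2.inRange(cv2.cvtColor(f,cv2.COLOR_BGR2HSV),lo,hi); k=np.zeros_like(m);x,y,w,h=box;k[y:y+h,x:x+w]=255
    return m&k
def cen(m):
    ys,xs=np.nonzero(m); return np.array([xs.mean(),ys.mean()]),len(xs)
for n,d,rb,pb in (("top",top,(100,230,45,35),(345,250,80,75)),("scene",sc,(425,325,45,45),(270,180,65,45))):
    f=d["frame"]
    m=mask(f,(0,120,80),(10,255,255),rb)|mask(f,(170,120,80),(180,255,255),rb)
    c,k=cen(m);print(n,"cap",c,k,onz(d,[c],.110))
    m=mask(f,(3,60,60),(20,255,255),pb)
    c,k=cen(m);print(n,"pad",c,k,onz(d,[c],.006))
tc=lambda L:np.array(L)/2.2+[80,190]
scn=lambda L:np.array(L)/2.7+[270,170]
B=tc([(440,170),(543,135),(567,208),(467,243)]);F=tc([(75,63),(283,122),(243,235),(33,177)])
b=onz(top,B,.045);print("box",b.round(3));print(np.linalg.norm(b-np.roll(b,-1,0),axis=1),b.mean(0))
v=(b[0]+b[3]-b[1]-b[2]);print("ydir yaw",np.arctan2(-v[0],v[1]))
f=onz(top,F,.116);print("fin",f.round(3));print(np.linalg.norm(f-np.roll(f,-1,0),axis=1),f.mean(0))
v=(f[0]+f[3]-f[1]-f[2]);print("yaw",np.arctan2(-v[0],v[1]))
Bs=scn([(150,133),(245,177),(203,232),(103,187)])
b=onz(sc,Bs,.045);print("boxS",b.round(3),b.mean(0))
g,o=onz(top,tc([(539,175),(467,201)]),.045);print("dots",g,o)
g,o=onz(sc,scn([(140,160),(212,192)]),.045);print("dotsS",g,o)
tips=tc([(516,177)]);print("tip on z.09",onz(top,tips,.09))
print("tipS",onz(sc,scn([(164,138)]),.09))
E
```

```text
top cap [121.75595238 248.70833333] 168 [[0.6027455  0.26797434 0.11      ]]
top pad [384.78678414 289.94361233] 2270 [[ 0.5099956  -0.28562127  0.006     ]]
scene cap [448.41340782 344.11173184] 179 [[0.60568419 0.26984638 0.11      ]]
scene pad [300.55565294 202.85451358] 1141 [[ 0.51449239 -0.28239497  0.006     ]]
box [[ 0.563 -0.054  0.045]
 [ 0.595 -0.157  0.045]
 [ 0.522 -0.179  0.045]
 [ 0.491 -0.08   0.045]]
[0.10802334 0.07646626 0.10392207 0.07704407] [ 0.54279646 -0.11755845  0.045     ]
ydir yaw 0.30509297341509917
fin [[0.666 0.285 0.116]
 [0.603 0.085 0.116]
 [0.5   0.12  0.116]
 [0.558 0.319 0.116]]
[0.20944414 0.10963842 0.20736453 0.11311981] [0.58168018 0.20228652 0.116     ]
yaw -0.2945121259979999
boxS [[ 0.527 -0.168  0.045]
 [ 0.498 -0.07   0.045]
 [ 0.571 -0.051  0.045]
 [ 0.603 -0.149  0.045]] [ 0.54982643 -0.10952364  0.045     ]
dots [ 0.55546187 -0.15221796  0.045     ] [ 0.53171694 -0.08050148  0.045     ]
dotsS [ 0.55642135 -0.15000444  0.045     ] [ 0.53310864 -0.07790171  0.045     ]
tip on z.09 [[ 0.54890606 -0.13007175  0.09      ]]
tipS [[ 0.54844337 -0.12721615  0.09      ]]
```

Request:
servo_tool(commands="100 38 -18 0 0 0 0;100 38 -18 0 0 0 0;100 38 -18 0 0 0 0;100 38 -18 0 0 0 0;100 38 -18 0 0 0 0")

```text
t: 1.75
tcp_pos: [0.3396, -0.3313, 0.2565]
tcp_rot: [0.0, 0.982, 0.19, 0.0]
force: [0.2, -0.4, -0.8]
opening: 0.0852
```

Request:
servo_tool(commands="100 38 -18 0 0 0 0;100 38 -18 0 0 0 0;100 38 -18 0 0 0 0;100 38 -18 0 0 0 0;100 38 -18 0 0 0 0")

```text
t: 2.25
tcp_pos: [0.4824, -0.1766, 0.2565]
tcp_rot: [0.0, 0.982, 0.19, 0.0]
force: [-0.0, -0.3, 0.8]
opening: 0.0853
```

Request:
servo_tool(commands="100 38 -18 0 0 0 0;100 38 -15 30 0 0 0;100 0 0 26 0 0 4.2;100 0 0 0 0 0 0;100 0 0 0 0 0 0")

```text
t: 2.75
tcp_pos: [0.539, -0.1197, 0.201]
tcp_rot: [-0.0, 0.988, 0.155, -0.0]
force: [0.8, 0.9, 0.5]
opening: 0.0854
```

```bash
cat > w.py <<'E'
from bench import *
from h import *
import sys
def wrist(name):
    st=get_state(); d=snapshot("wrist"); cv2.imwrite(f"pics/{name}.png",d["frame"])
    import pickle; pickle.dump((st,d),open(f"pics/{name}.pkl","wb"))
    q=st["tcp_rot"]; Rt=R.from_quat([q[1],q[2],q[3],q[0]]).as_matrix()
    print("t",st["t"],"tcp",st["tcp_pos"].round(4),"xang",np.arctan2(Rt[1,0],Rt[0,0]).round(4),"z",Rt[:,2].round(4),"F",st["force"].round(2),"op",round(st["opening"],4),"j",st["joints"].round(2))
    return st,d
if __name__=="__main__": wrist(sys.argv[1])
E
python3 w.py w1
```

```text
t 2.75 tcp [ 0.539  -0.1197  0.201 ] xang 0.3111 z [-7.e-04 -0.e+00 -1.e+00] F [0.8  0.88 0.51] op 0.0854 j [-0.36  0.44  1.53 -0.    1.17  0.9 ]
```

View pics/w1.png

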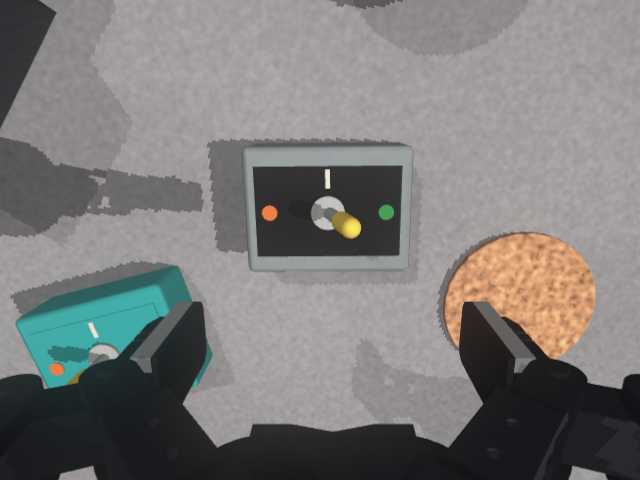

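The wrist view shows the grey box with the orange dot at (269,213), the green dot at (386,212), the pivot ring at (327,213) and the tip at about (352,230). The lever leans towards green.

Run:
```python
from h import *
import pickle
st,d=pickle.load(open("pics/w1.pkl","rb"))
P=onz(d,[(269,213),(386,212),(327,213),(327,179),(245,148),(411,147),(408,270),(250,270)],.045,st)
print(P.round(4)); o,g,p=P[:3]
v=o-g;print("yaw",np.arctan2(-v[0],v[1]),np.linalg.norm(v),(o+g)/2, P[4:].mean(0))
v=P[4]+P[7]-P[5]-P[6];yaw=np.arctan2(-v[0],v[1]);print("yaw2",yaw)
m=(o+g)/2
f=d["frame"]
for a in (.3,.35,.4,.45,.5):
    t=m+.05*np.array([np.sin(yaw)*np.sin(a),-np.cos(yaw)*np.sin(a),0])+[0,0,.05*np.cos(a)]
    print(a,proj(d,[t],st))
m2=cv2.inRange(cv2.cvtColor(f,cv2.COLOR_BGR2HSV),(15,120,120),(35,255,255));m2[:, :300]=0
ys,xs=np.nonzero(m2);print(xs.min(),xs.max(),ys.min(),ys.max())
q=st["tcp_rot"]; Rt=R.from_quat([q[1],q[2],q[3],q[0]]).as_matrix()
print("pivot in tool",Rt.T@(m-st["tcp_pos"]))
# pad
mk=cv2.inRange(cv2.cvtColor(f,cv2.COLOR_BGR2HSV),(3,80,80),(20,255,255));mk[:220]=0;mk[:,:430]=0
ys,xs=np.nonzero(mk);print("pad bbox",xs.min(),xs.max(),ys.min(),ys.max())
print(onz(d,[(xs.max(),297),(xs.min(),300),(522,ys.min())],.006,st))
```

```text
[[ 0.5338 -0.079   0.045 ]
 [ 0.5579 -0.152   0.045 ]
 [ 0.5454 -0.1153  0.045 ]
 [ 0.5668 -0.1085  0.045 ]
 [ 0.5696 -0.0533  0.045 ]
 [ 0.6022 -0.1529  0.045 ]
 [ 0.5245 -0.1799  0.045 ]
 [ 0.4915 -0.0773  0.045 ]]
yaw 0.3195881816115718 0.07689991300405064 [ 0.54586497 -0.11549237  0.045     ] [ 0.54695229 -0.11585772  0.045     ]
yaw2 0.3137725905631078
0.3 [[353.49644744 230.78950034]]
0.35 [[357.72549993 230.41138063]]
0.4 [[361.83511278 229.98270792]]
0.45 [[365.81057555 229.50572083]]
0.5 [[369.63819626 228.98286869]]
332 360 212 238
pivot in tool [ 0.00789911 -0.00188468  0.15597223]
pad bbox 443 594 232 359
[[ 0.53713209 -0.33960306  0.006     ]
 [ 0.49811265 -0.22659736  0.006     ]
 [ 0.56851468 -0.26300879  0.006     ]]
```

Request:
servo_tool(commands="100 8 -2 0 0 0 0;100 0 0 27 0 0 0;100 0 0 27 0 0 0;100 0 0 27 0 0 0;100 0 0 27 0 0 0", squeeze=20)

```text
t: 3.3
tcp_pos: [0.5472, -0.1159, 0.0933]
tcp_rot: [0.001, 0.988, 0.154, 0.001]
force: [-0.2, 0.0, 0.3]
opening: 0.0854
```

Request:
servo_tool(commands="40 0 0 0 0 0 0;30 0 0 0 0 0 0;22 0 0 0 0 0 0;15 0 0 0 0 0 0;15 0 0 0 0 0 0")

```text
t: 3.8
tcp_pos: [0.5473, -0.1158, 0.0943]
tcp_rot: [0.001, 0.988, 0.154, 0.002]
force: [0.7, -2.8, 1.1]
opening: 0.0133
```

Request:
servo_tool(commands="15 0 0 0 0 0 0;15 0 0 0 0 0 0;15 0 0 0 0 0 0")

```text
t: 4.1
tcp_pos: [0.5462, -0.1152, 0.0928]
tcp_rot: [0.0, 0.988, 0.154, 0.0]
force: [1.2, -1.7, 0.5]
opening: 0.0125
```

```bash
python3 w.py w2
```

```text
t 4.1 tcp [ 0.5462 -0.1152  0.0928] xang 0.3095 z [ 3.e-04 -2.e-04 -1.e+00] F [ 1.22 -1.71  0.55] op 0.0125 j [-0.35  0.58  1.64 -0.    0.93  0.92]
```

View pics/w2.png

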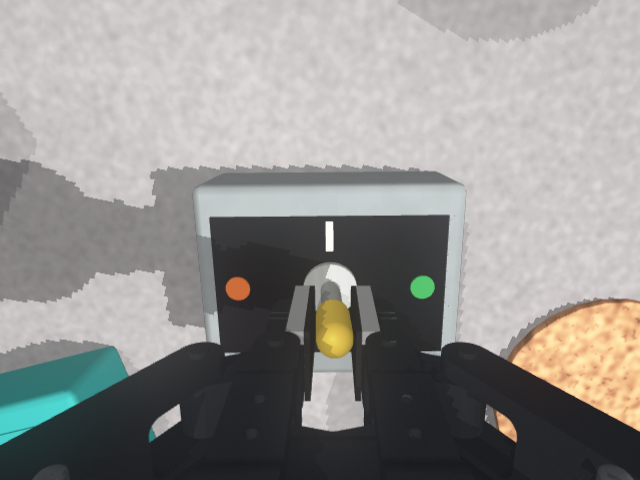

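Request:
servo_tool(commands="15 0 -1.2 0 0 0 0;15 0 0 0 0 0 0;40 0 0 0 0 0 0;70 0 0 0 0 0 0;70 0 0 0 0 0 0")

```text
t: 4.65
tcp_pos: [0.5456, -0.1138, 0.0925]
tcp_rot: [-0.0, 0.988, 0.154, -0.0]
force: [-0.6, -0.7, -0.9]
opening: 0.0561
```

Request:
servo_tool(commands="70 0 0 -35 0 0 0;70 0 0 -40 0 0 0;70 0 0 -40 0 0 0;70 0 0 0 0 0 0;70 0 0 0 0 0 0")

```text
t: 5.15
tcp_pos: [0.546, -0.114, 0.2084]
tcp_rot: [0.0, 0.988, 0.154, 0.001]
force: [0.1, 0.9, -1.7]
opening: 0.0597
```

```bash
python3 w.py w3
python3 - <<'E'
from h import *
import pickle
st,d=pickle.load(open("pics/w3.pkl","rb"))
f=d["frame"];hsv=cv2.cvtColor(f,cv2.COLOR_BGR2HSV)
n,l,s,c=cv2.connectedComponentsWithStats(cv2.inRange(hsv,(18,120,100),(35,255,255)))
print("yellow",[(s[i],c[i]) for i in range(1,n) if s[i,4]>30])
n,l,s,c=cv2.connectedComponentsWithStats(cv2.inRange(hsv,(45,100,80),(75,255,255)))
G=[c[i] for i in range(1,n) if s[i,4]>40];print("green",G)
n,l,s,c=cv2.connectedComponentsWithStats(cv2.inRange(hsv,(3,140,120),(16,255,255)))
print("orange",[(s[i],c[i]) for i in range(1,n) if s[i,4]>60])
m=np.array([.5459,-.1155,.045]);yaw=.315
for a in (-.1,0,.1,.3):
    print(a,[proj(d,[m+h*np.array([np.sin(yaw)*np.sin(a),-np.cos(yaw)*np.sin(a),np.cos(a)])],st)[0].round(1) for h in(.022,.036,.05)])
cv2.imwrite("pics/w3c.png",cv2.resize(f[120:320,220:460],None,fx=3,fy=3))
E
```

```text
t 5.15 tcp [ 0.546  -0.114   0.2084] xang 0.3096 z [ 1.7e-03 -6.0e-04 -1.0e+00] F [ 0.15  0.87 -1.66] op 0.0597 j [-0.34  0.44  1.51 -0.    1.19  0.92]
yellow [(array([323, 224,  21,  27, 451], dtype=int32), array([332.64745011, 236.98226164]))]
green [array([388.84444444, 222.12777778])]
orange [(array([269, 216,  15,  15, 179], dtype=int32), array([275.73743017, 223.16759777]))]
-0.1 [array([328.8, 230.8]), array([326.3, 236.6]), array([323.6, 243.1])]
0 [array([332.3, 230.8]), array([332.3, 236.7]), array([332.4, 243.2])]
0.1 [array([335.8, 230.7]), array([338.3, 236.5]), array([341.2, 243. ])]
0.3 [array([342.6, 230.3]), array([350. , 235.8]), array([358.2, 241.9])]
```

View pics/w3c.png

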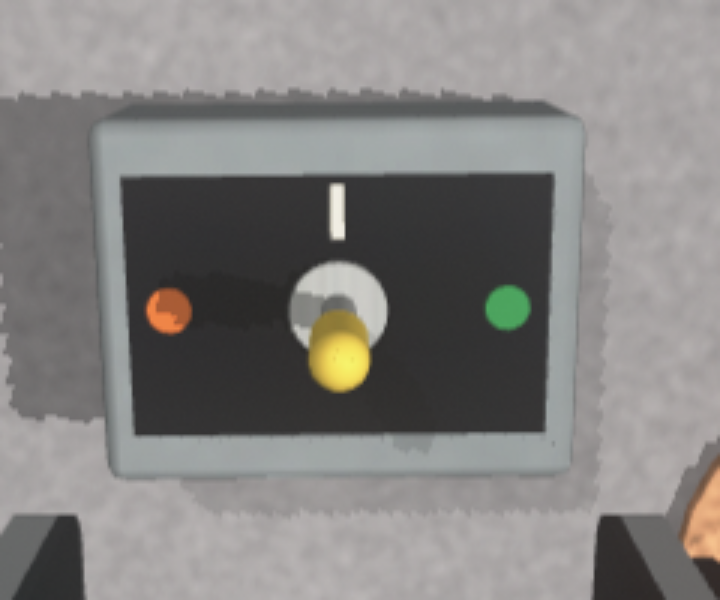

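The toggle is upright to about 0.01 rad: the grip is at px x = 332.6, and 332.3 is expected for upright. Next is the tube.

Request:
servo_tool(commands="100 0 0 -40 0 0 0;100 21.5 -43.4 -22 0 0 0;100 21.5 -43.4 0 0 0 0;100 21.5 -43.4 0 0 0 0;100 21.5 -43.4 0 0 0 0")

```text
t: 5.7
tcp_pos: [0.5738, 0.0764, 0.2666]
tcp_rot: [-0.0, 0.988, 0.154, -0.002]
force: [0.4, -0.0, -0.1]
opening: 0.0852
```

Request:
servo_tool(commands="100 21.5 -43.4 0 0 0 0;100 21.5 -43.4 0 0 0 0;100 21.5 -43.4 0 0 0 0;100 21.5 -43.4 0 0 0 0;100 0 0 0 0 0 -7.9")

```text
t: 6.2
tcp_pos: [0.6022, 0.2721, 0.2649]
tcp_rot: [-0.001, 0.974, 0.225, -0.002]
force: [-0.6, -0.2, -0.2]
opening: 0.0854
```

Request:
servo_tool(commands="100 0 0 0 0 0 -7.9;100 0 0 0 0 0 -7.9;100 0 0 0 0 0 -7.9;100 0 0 0 0 0 -7.9;100 0 0 0 0 0 -7.9")

```text
t: 6.7
tcp_pos: [0.6029, 0.2661, 0.2658]
tcp_rot: [-0.001, 0.841, 0.541, -0.002]
force: [0.6, -0.4, 0.3]
opening: 0.0853
```

Request:
servo_tool(commands="100 0 0 0 0 0 -7.9;100 0 0 0 0 0 0;100 0 0 0 0 0 0")

```text
t: 7.0
tcp_pos: [0.6031, 0.2661, 0.2668]
tcp_rot: [-0.0, 0.805, 0.594, -0.001]
force: [-0.3, 0.3, 0.4]
opening: 0.0852
```

```bash
python3 w.py w4
```

```text
t 7.0 tcp [0.6031 0.2661 0.2668] xang 1.271 z [-2.5e-03 -8.0e-04 -1.0e+00] F [-0.29  0.32  0.43] op 0.0852 j [ 0.3   0.59  1.09 -0.    1.47  0.6 ]
```

View pics/w4.png

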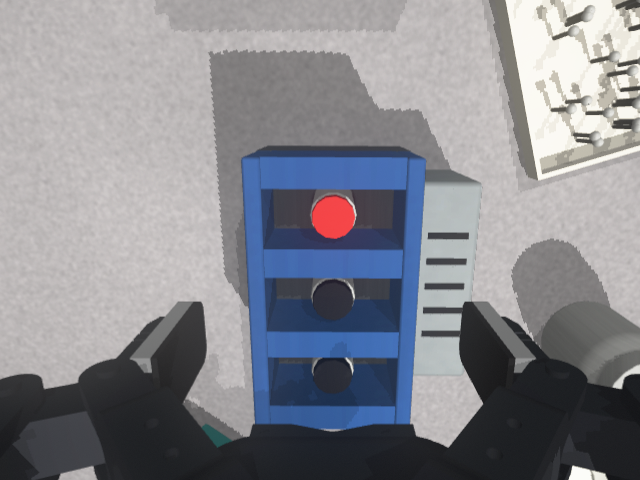

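The red cap is at (333,216) in the far pocket and the black caps are at (333,299) and (333,374). The finisher is aligned with the image.

```bash
cat > fin.py <<'E'
from h import *
import pickle,sys
st,d=pickle.load(open(f"pics/{sys.argv[1]}.pkl","rb"))
f=d["frame"];hsv=cv2.cvtColor(f,cv2.COLOR_BGR2HSV)
m=cv2.inRange(hsv,(0,120,80),(8,255,255))|cv2.inRange(hsv,(172,120,80),(180,255,255))
n,l,s,c=cv2.connectedComponentsWithStats(m);i=1+np.argmax(s[1:,4])
print("cap px",s[i],c[i])
q=st["tcp_rot"]; Rt=R.from_quat([q[1],q[2],q[3],q[0]]).as_matrix()
P=onz(d,[c[i]],.110,st);print("cap",P,"in tool mm",((P-st["tcp_pos"])@Rt*1000).round(1))
E
python3 fin.py w4
python3 - <<'E'
from h import *
import pickle
st,d=pickle.load(open("pics/w4.pkl","rb"))
q=st["tcp_rot"]; Rt=R.from_quat([q[1],q[2],q[3],q[0]]).as_matrix()
pk=onz(d,[(260,188),(408,188),(404,251),(266,251),(243,158),(426,158),(411,430),(255,430)],.116,st)
print(pk.round(4));print(np.linalg.norm(np.diff(pk,axis=0),axis=1),pk[:4].mean(0),((pk-st["tcp_pos"])@Rt*1000).round(1))
v=pk[5]-pk[4];print("yaw",np.arctan2(v[1],v[0]));v=pk[1]-pk[0];print("yaw",np.arctan2(v[1],v[0]))
v=pk[4]-pk[7];w=pk[5]-pk[6];print("yaw",np.arctan2(-v[0],v[1]),np.arctan2(-w[0],w[1]))
b=onz(d,[(333,216),(333,299),(333,374)],.11,st);v=b[0]-b[2];print("yaw caps",np.arctan2(-v[0],v[1]),np.linalg.norm(np.diff(b,axis=0),axis=1))
E
```

```text
cap px [ 312  195   43   44 1465] [332.7105802  216.54607509]
cap [[0.60496382 0.26921749 0.11      ]] in tool mm [[  3.8   1.2 156.8]]
[[0.5667 0.3019 0.116 ]
 [0.6565 0.2741 0.116 ]
 [0.6435 0.2343 0.116 ]
 [0.5563 0.2612 0.116 ]
 [0.563  0.3228 0.116 ]
 [0.6719 0.2891 0.116 ]
 [0.613  0.0969 0.116 ]
 [0.5014 0.1313 0.116 ]]
[0.09397758 0.04190774 0.09124032 0.06186703 0.11404482 0.20102765
 0.11676112] [0.60577132 0.26790208 0.116     ] [[  23.7  -45.   150.8]
 [  23.7   49.   150.6]
 [ -18.2   48.3  150.7]
 [ -18.2  -42.9  150.9]
 [  42.5  -54.8  150.8]
 [  42.5   59.3  150.6]
 [-158.5   59.8  150.9]
 [-158.6  -57.   151.2]]
yaw -0.29987160570255544
yaw -0.29980060575060863
yaw -0.3109860260370605 -0.29747930723751614
yaw caps -0.29958316737532925 [0.05932079 0.05960705]
```

Request:
servo_tool(commands="60 3.5 1.5 0 0 0 0;60 0 0 30 0 0 0;60 0 0 30 0 0 0;60 0 0 30 0 0 0;60 0 0 0 0 0 0")

```text
t: 7.55
tcp_pos: [0.6037, 0.2685, 0.1735]
tcp_rot: [-0.001, 0.804, 0.595, -0.004]
force: [-0.1, 0.1, 0.4]
opening: 0.0513
```

Request:
servo_tool(commands="60 0 0 0 0 0 0;60 0 0 0 0 0 0")

```text
t: 7.75
tcp_pos: [0.607, 0.2695, 0.1805]
tcp_rot: [0.001, 0.804, 0.595, 0.002]
force: [-0.2, 0.3, 0.2]
opening: 0.0511
```

```bash
python3 w.py w5; python3 fin.py w5
```

```text
t 7.75 tcp [0.607  0.2695 0.1805] xang 1.2742 z [ 0.0034  0.001  -1.    ] F [-0.21  0.26  0.25] op 0.0511 j [ 0.3   0.66  1.21 -0.    1.27  0.6 ]
cap px [ 296  236   61   61 2895] [326.08981002 266.18825561]
cap [[0.60505038 0.26965718 0.11      ]] in tool mm [[-0.6 -2.1 70.5]]
```

View pics/w5.png

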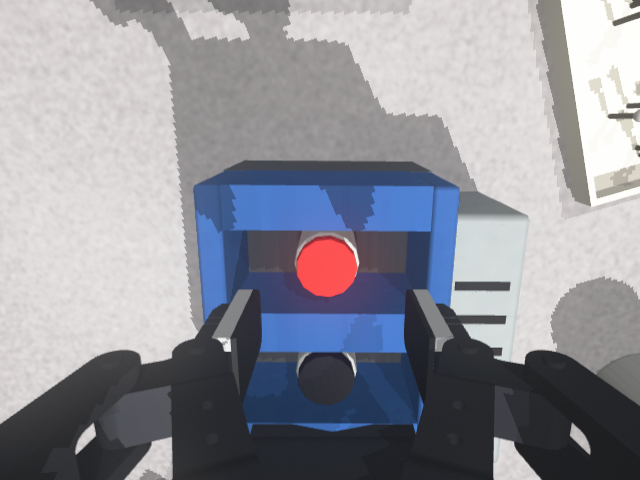

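Request:
servo_tool(commands="60 0 0 0 0 0 0;60 0 0 0 0 0 0;60 0 0 0 0 0 0")

```text
t: 8.1
tcp_pos: [0.606, 0.2691, 0.1789]
tcp_rot: [0.0, 0.804, 0.595, 0.0]
force: [0.6, 0.3, 0.7]
opening: 0.0513
```

```bash
python3 w.py w6; python3 fin.py w6
```

```text
t 8.1 tcp [0.606  0.2691 0.1789] xang 1.2746 z [ 8.e-04  2.e-04 -1.e+00] F [0.59 0.32 0.66] op 0.0513 j [ 0.3   0.66  1.21 -0.    1.27  0.6 ]
cap px [ 298  235   62   62 2955] [327.94450085 265.85042301]
cap [[0.604995   0.26966554 0.11      ]] in tool mm [[ 0.2 -1.2 68.9]]
```

Request:
servo_tool(commands="60 0 -1 10 0 0 0;60 0 0 20 0 0 0;60 0 0 20 0 0 0;60 0 0 20 0 0 0;60 0 0 16 0 0 0")

```text
t: 8.65
tcp_pos: [0.6049, 0.2694, 0.095]
tcp_rot: [0.0, 0.804, 0.595, 0.0]
force: [-42.2, -15.2, 106.6]
opening: 0.0509
```

Request:
servo_tool(commands="60 0 0 0 0 0 0;60 0 0 0 0 0 0;60 0 0 0 0 0 0")

```text
t: 8.95
tcp_pos: [0.6048, 0.2693, 0.096]
tcp_rot: [0.001, 0.804, 0.595, 0.001]
force: [-11.9, -3.8, 24.5]
opening: 0.0514
```

```bash
python3 w.py w7; python3 fin.py w7
```

```text
t 8.95 tcp [0.6048 0.2693 0.096 ] xang 1.2743 z [ 0.0022  0.     -1.    ] F [-11.94  -3.79  24.48] op 0.0514 j [ 0.3   0.74  1.31 -0.    1.1   0.6 ]
cap px [ 279  313  104  100 8229] [329.53834002 362.05881638]
cap [[0.60513074 0.27047676 0.11      ]] in tool mm [[  1.2  -0.  -14. ]]
```

View pics/w7.png

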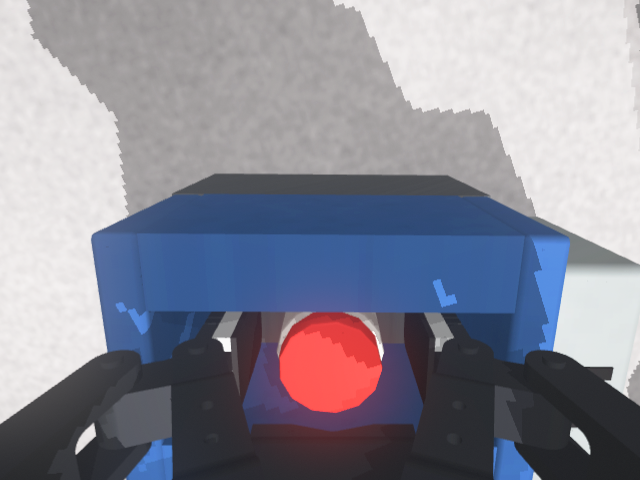

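The fingers pressed on something on the +x side, so I back off a little before gripping.

Request:
servo_tool(commands="60 0 0 -4 0 0 0;60 0 0 -2 0 0 0;60 0 0 0 0 0 0")

```text
t: 9.3
tcp_pos: [0.6049, 0.2694, 0.0979]
tcp_rot: [-0.0, 0.804, 0.595, -0.0]
force: [-0.2, 0.6, -0.4]
opening: 0.0513
```

```bash
python3 w.py w8; python3 fin.py w8
python3 - <<'E'
from bench import *
import cv2
for n in("scene","top"):
    d=snapshot(n)["frame"]; a=d[210:400,340:520] if n=="scene" else d[180:330,60:260]
    cv2.imwrite(f"pics/{n}8.png",cv2.resize(a,None,fx=3.1 if n=="scene" else 3.5,fy=3.1 if n=="scene" else 3.5,interpolation=cv2.INTER_CUBIC))
E
```

```text
t 9.3 tcp [0.6049 0.2694 0.0979] xang 1.2747 z [-3.e-04 -2.e-04 -1.e+00] F [-0.21  0.59 -0.39] op 0.0513 j [ 0.3   0.74  1.3  -0.    1.11  0.6 ]
cap px [ 280  310  102   99 7985] [329.45535379 358.67463995]
cap [[0.60512809 0.27045611 0.11      ]] in tool mm [[  1.1  -0.1 -12.1]]
```

View pics/scene8.png

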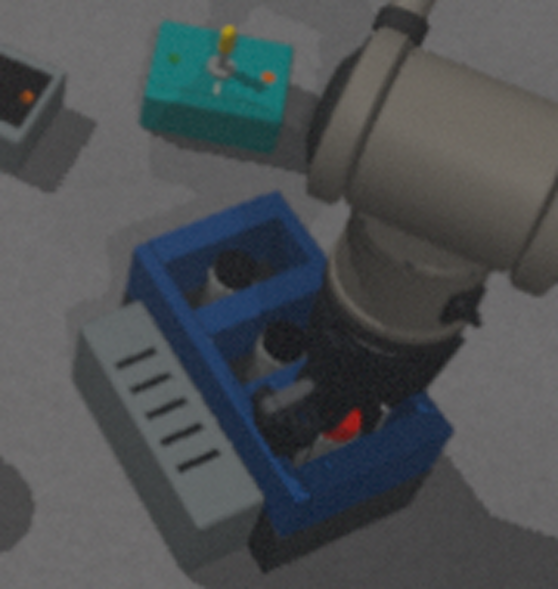

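Request:
servo_tool(commands="45 0 0 -1 0 0 0;38 0 0 0 0 0 0;30 0 0 0 0 0 0;25 0 0 0 0 0 0;25 0 0 0 0 0 0", squeeze=45)

```text
t: 9.95
tcp_pos: [0.6048, 0.2695, 0.0993]
tcp_rot: [-0.0, 0.804, 0.595, -0.0]
force: [-0.5, -0.4, 0.8]
opening: 0.0305
```

Request:
servo_tool(commands="25 0 0 0 0 0 0;25 0 0 0 0 0 0")

```text
t: 10.15
tcp_pos: [0.6048, 0.2694, 0.0993]
tcp_rot: [-0.0, 0.804, 0.595, -0.0]
force: [-1.4, -0.2, 1.0]
opening: 0.0305
```

```bash
python3 w.py w9; python3 fin.py w9
```

```text
t 10.15 tcp [0.6048 0.2694 0.0993] xang 1.2747 z [-3.e-04 -1.e-04 -1.e+00] F [-1.43 -0.24  0.98] op 0.0305 j [0.3  0.73 1.3  0.   1.11 0.6 ]
cap px [ 277  307  107   99 8051] [330.97292262 356.28294622]
cap [[0.60544284 0.27029071 0.11      ]] in tool mm [[  1.    0.4 -10.7]]
```

View pics/w9.png

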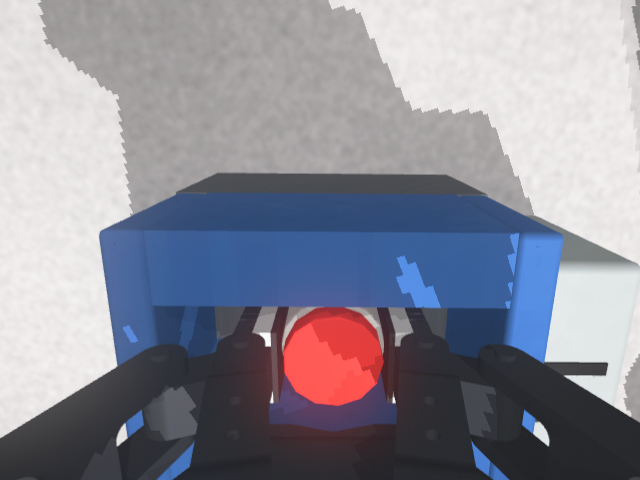

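Request:
servo_tool(commands="25 0 0 -5 0 0 0;25 0 0 -10 0 0 0;25 0 0 -15 0 0 0;25 0 0 -15 0 0 0;25 0 0 -15 0 0 0")

```text
t: 10.7
tcp_pos: [0.6052, 0.2693, 0.1606]
tcp_rot: [0.0, 0.804, 0.595, 0.0]
force: [0.3, 0.3, -2.0]
opening: 0.0305
```

Request:
servo_tool(commands="25 0 0 -20 0 0 0;25 0 0 -20 0 0 0;25 0 0 -20 0 0 0;25 0 0 -15 0 0 0;25 0 0 -10 0 0 0")

```text
t: 11.2
tcp_pos: [0.6054, 0.2694, 0.2465]
tcp_rot: [0.001, 0.804, 0.595, 0.001]
force: [0.2, 0.5, -2.5]
opening: 0.0306
```

Request:
servo_tool(commands="25 0 0 0 0 0 0;25 0 0 0 0 0 0;25 0 0 0 0 0 0")

```text
t: 11.5
tcp_pos: [0.6045, 0.2693, 0.2431]
tcp_rot: [-0.0, 0.804, 0.595, -0.001]
force: [-1.0, 0.4, -3.4]
opening: 0.0309
```

```bash
python3 w.py w10; python3 fin.py w10
python3 - <<'E'
from bench import *
import cv2
d=snapshot("scene")["frame"]; a=d[170:400,270:520]
cv2.imwrite("pics/scene10.png",cv2.resize(a,None,fx=2.5,fy=2.5,interpolation=cv2.INTER_CUBIC))
E
```

```text
t 11.5 tcp [0.6045 0.2693 0.2431] xang 1.2746 z [-2.e-03 -8.e-04 -1.e+00] F [-0.97  0.43 -3.43] op 0.0309 j [ 0.3   0.61  1.12 -0.    1.41  0.6 ]
cap px [ 283  306  101  100 7849] [332.43483246 355.89667474]
cap [[0.58022072 0.18703186 0.11      ]] in tool mm [[-85.6   1.  133.2]]
```

View pics/scene10.png

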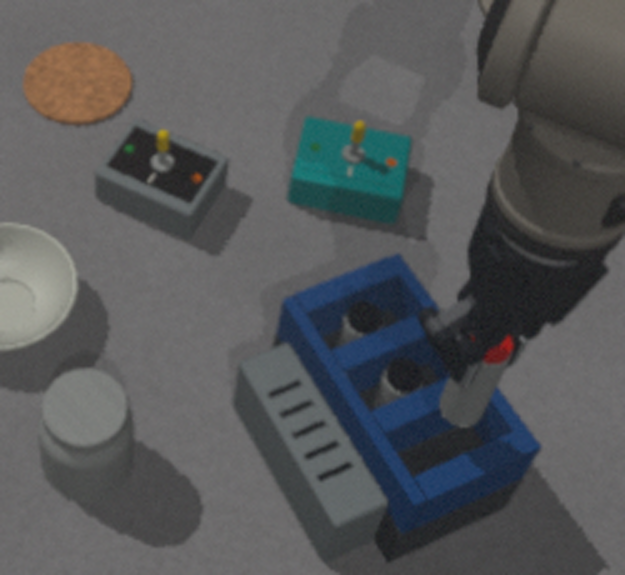

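View pics/w10.png

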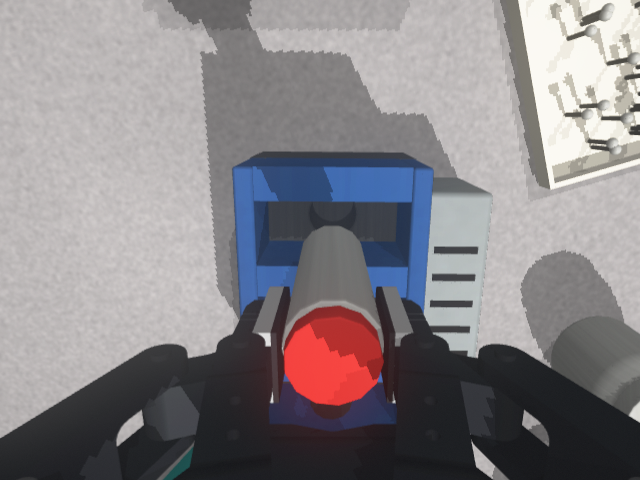

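Request:
servo_tool(commands="25 -15 2 0 0 0 0;25 -30 4 0 0 0 0;25 -40 5.3 0 0 0 0;25 -40 5.3 0 0 0 0;25 -40 5.3 0 0 0 0")

```text
t: 12.1
tcp_pos: [0.5768, 0.1031, 0.2441]
tcp_rot: [0.0, 0.804, 0.595, -0.0]
force: [1.3, -0.3, -2.0]
opening: 0.0306
```

Request:
servo_tool(commands="25 -40 5.3 0 0 0 0;25 -40 5.3 0 0 0 0;25 -40 5.3 0 0 0 0;25 -40 5.3 0 0 0 0;25 -40 5.3 0 0 0 0")

```text
t: 12.6
tcp_pos: [0.5436, -0.096, 0.2443]
tcp_rot: [0.0, 0.804, 0.595, -0.0]
force: [0.7, -0.2, -2.7]
opening: 0.0308
```

Request:
servo_tool(commands="25 -40 5.3 0 0 0 0;25 -40 5.3 0 0 0 0;25 -40 5.3 0 0 0 0;25 -40 5.3 0 0 0 0;25 -20 2.6 0 0 0 0")

```text
t: 13.1
tcp_pos: [0.5132, -0.2766, 0.2441]
tcp_rot: [0.0, 0.805, 0.594, -0.001]
force: [0.7, 0.5, -2.4]
opening: 0.0304
```

Request:
servo_tool(commands="25 -11 1.4 0 0 0 0;25 0 0 0 0 0 0;25 0 0 0 0 0 0;25 0 0 0 0 0 0;25 0 0 0 0 0 0")

```text
t: 13.6
tcp_pos: [0.5134, -0.2827, 0.2445]
tcp_rot: [0.0, 0.803, 0.596, 0.0]
force: [-0.2, 0.0, -2.9]
opening: 0.0308
```

```bash
python3 w.py w11
python3 - <<'E'
from bench import *
from h import *
for n,b in (("scene",(265,170,75,60)),("top",(330,240,110,95))):
    d=snapshot(n);x,y,w,h=b;f=d["frame"]
    cv2.imwrite(f"pics/{n}11.png",cv2.resize(f[max(0,y-60):y+h+60,x-60:x+w+60],None,fx=2.8,fy=2.8,interpolation=cv2.INTER_CUBIC))
E
```

```text
t 13.6 tcp [ 0.5134 -0.2827  0.2445] xang 1.2763 z [ 1.e-04  0.e+00 -1.e+00] F [-0.22  0.05 -2.88] op 0.0308 j [-0.63  0.46  1.37  0.    1.31 -0.34]
```

View pics/w11.png

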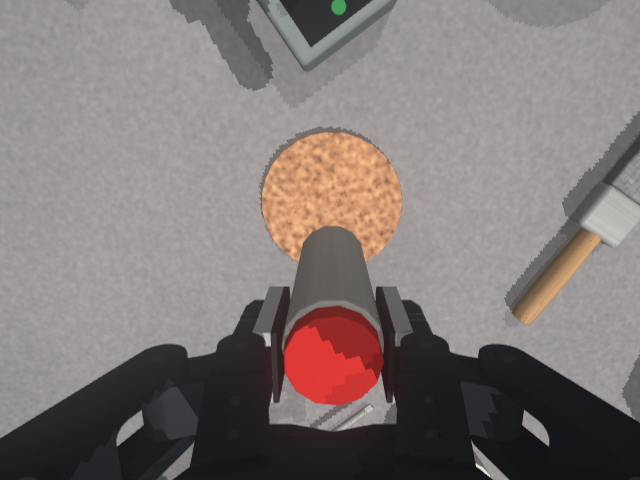

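View pics/scene11.png

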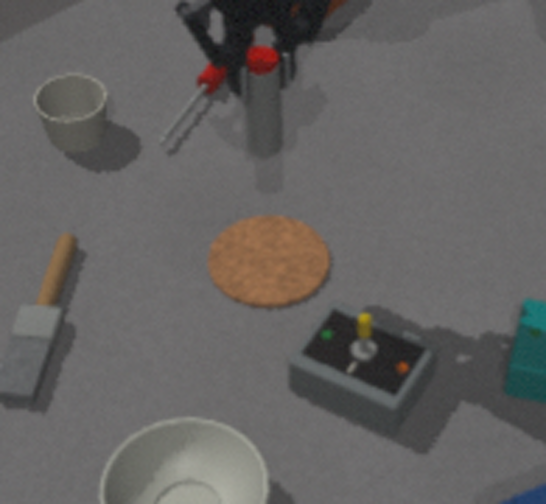

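The pad shows whole in the wrist view, with edges at x 262 and 403 and top at y 131. The tube hangs upright. The toggle is still upright in the scene view.

Run:
```python
from h import *
import pickle
st,d=pickle.load(open("pics/w11.pkl","rb"))
mk=cv2.inRange(cv2.cvtColor(d["frame"],cv2.COLOR_BGR2HSV),(3,70,80),(20,255,255));mk[:110]=0;mk[235:]=0;mk[:,:230]=0;mk[:,430:]=0
mk=cv2.morphologyEx(mk,cv2.MORPH_CLOSE,np.ones((5,5)))
c=max(cv2.findContours(mk,cv2.RETR_EXTERNAL,cv2.CHAIN_APPROX_NONE)[0],key=len).reshape(-1,2)
c=c[c[:,1]<225]
P=onz(d,c,.006,st)[:,:2]
r=least_squares(lambda p:np.hypot(*(P-p[:2]).T)-p[2],[.51,-.283,.06],loss="huber",f_scale=.001);print(r.x,len(c))
q=st["tcp_rot"]; Rt=R.from_quat([q[1],q[2],q[3],q[0]]).as_matrix()
print("pad in tool",Rt.T@(np.r_[r.x[:2],.006]-st["tcp_pos"]))
```

```text
[ 0.51261486 -0.28571252  0.0592002 ] 245
pad in tool [-3.15584978e-03  8.82103883e-05  2.38541995e-01]
```

Request:
servo_tool(commands="25 -3 0 20 0 0 0;25 0 0 30 0 0 0;25 0 0 30 0 0 0;25 0 0 30 0 0 0;25 0 0 20 0 0 0")

```text
t: 14.25
tcp_pos: [0.5116, -0.2859, 0.1123]
tcp_rot: [-0.001, 0.804, 0.595, -0.0]
force: [0.2, -0.5, -2.4]
opening: 0.0308
```

Request:
servo_tool(commands="25 0 0 5 0 0 0;25 0 0 0 0 0 0;25 0 0 0 0 0 0;25 0 0 0 0 0 0")

```text
t: 14.65
tcp_pos: [0.513, -0.2872, 0.1109]
tcp_rot: [0.001, 0.804, 0.595, 0.0]
force: [0.3, -0.7, -1.5]
opening: 0.0304
```

Request:
servo_tool(commands="25 0 0 4 0 0 0;25 0 0 4 0 0 0;25 0 0 3 0 0 0;25 0 0 0 0 0 0;25 0 0 0 0 0 0")

```text
t: 15.15
tcp_pos: [0.5122, -0.2867, 0.0982]
tcp_rot: [-0.0, 0.804, 0.595, -0.0]
force: [0.5, -0.3, -3.5]
opening: 0.0305
```

Request:
servo_tool(commands="25 0 0 1 0 0 0;25 0 0 0.7 0 0 0;25 0 0 0 0 0 0;25 0 0 0 0 0 0")

```text
t: 15.55
tcp_pos: [0.5122, -0.2868, 0.0967]
tcp_rot: [0.0, 0.804, 0.595, -0.0]
force: [0.5, 0.1, -2.9]
opening: 0.0307
```

```bash
python3 w.py w12
python3 - <<'E'
from bench import *
import cv2
d=snapshot("scene")["frame"]
cv2.imwrite("pics/scene12.png",cv2.resize(d[120:270,220:390],None,fx=4,fy=4,interpolation=cv2.INTER_CUBIC))
E
```

```text
t 15.55 tcp [ 0.5122 -0.2868  0.0967] xang 1.2746 z [ 1.e-04 -1.e-04 -1.e+00] F [ 0.46  0.08 -2.89] op 0.0307 j [-0.64  0.62  1.55 -0.    0.98 -0.34]
```

View pics/scene12.png

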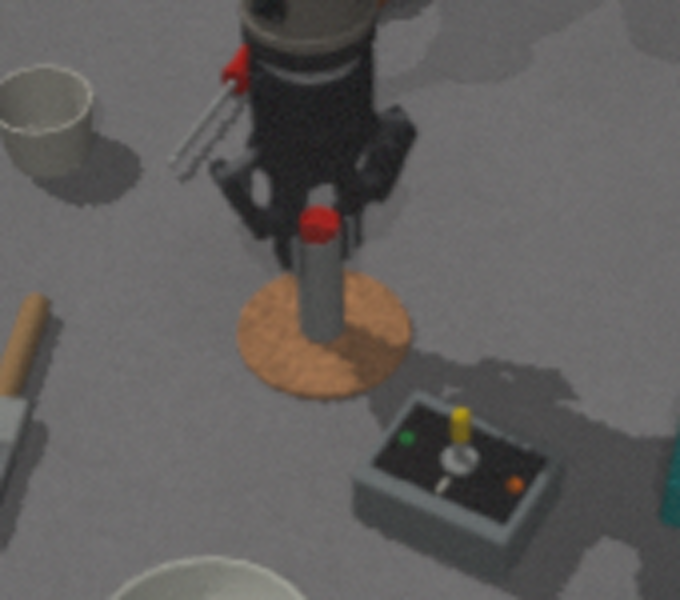

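Centred on the pad, with no contact yet. I continue in 0.5 mm steps.

Request:
servo_tool(commands="25 0 0 0.6 0 0 0;25 0 0 0 0 0 0;25 0 0 0.5 0 0 0;25 0 0 0 0 0 0")

```text
t: 16.05
tcp_pos: [0.5122, -0.2867, 0.0955]
tcp_rot: [0.0, 0.804, 0.595, -0.0]
force: [-0.2, -0.1, -2.3]
opening: 0.0307
```

Request:
servo_tool(commands="25 0 0 0.5 0 0 0;25 0 0 0 0 0 0;25 0 0 0.5 0 0 0;25 0 0 0 0 0 0")

```text
t: 16.45
tcp_pos: [0.5122, -0.2868, 0.0953]
tcp_rot: [0.0, 0.804, 0.595, -0.0]
force: [-2.3, 1.0, 5.4]
opening: 0.031
```

Contact is felt (+5 N), so I release.

Request:
servo_tool(commands="37 0 0 -0.3 0 0 0;40 0 0 0 0 0 0;45 0 0 0 0 0 0;55 0 0 0 0 0 0;75 0 0 0 0 0 0", squeeze=20)

```text
t: 16.95
tcp_pos: [0.5123, -0.2868, 0.0948]
tcp_rot: [0.0, 0.804, 0.595, 0.0]
force: [0.1, 0.1, -0.3]
opening: 0.0602
```

Request:
servo_tool(commands="80 0 0 0 0 0 0;80 0 0 0 0 0 0;80 0 0 0 0 0 0")

```text
t: 17.25
tcp_pos: [0.5122, -0.2867, 0.0949]
tcp_rot: [0.0, 0.804, 0.595, -0.0]
force: [-0.6, -0.6, -0.1]
opening: 0.068
```

```bash
python3 w.py w13
```

```text
t 17.25 tcp [ 0.5122 -0.2867  0.0949] xang 1.2747 z [-0.e+00 -1.e-04 -1.e+00] F [-0.58 -0.59 -0.14] op 0.068 j [-0.64  0.62  1.55 -0.    0.97 -0.34]
```

View pics/w13.png

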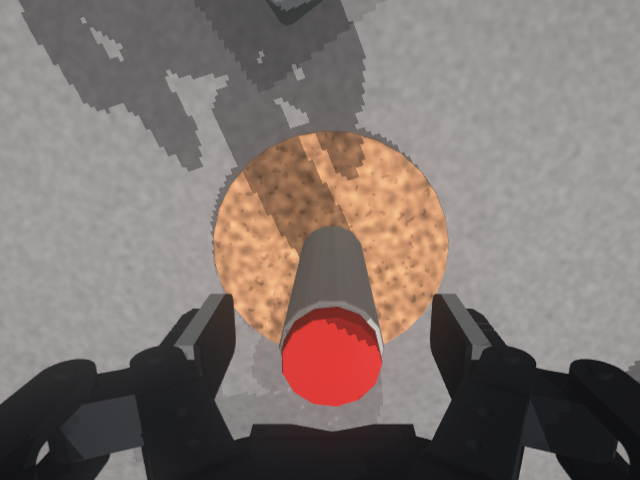

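The tube stands free with open jaws on both sides. I withdraw straight up.

Request:
servo_tool(commands="80 0 0 -15 0 0 0;80 0 0 -30 0 0 0;80 0 0 -40 0 0 0;80 0 0 -40 0 0 0;80 0 0 -20 0 0 0")

```text
t: 17.8
tcp_pos: [0.5131, -0.2873, 0.2439]
tcp_rot: [0.003, 0.804, 0.595, 0.001]
force: [-0.1, 0.3, 0.9]
opening: 0.0682
```

Request:
servo_tool(commands="80 0 0 0 0 0 0;80 0 0 0 0 0 0;80 0 0 0 0 0 0;80 0 0 0 0 0 0;80 0 0 0 0 0 0")

```text
t: 18.3
tcp_pos: [0.5119, -0.2865, 0.2387]
tcp_rot: [-0.001, 0.804, 0.595, -0.0]
force: [0.3, 0.1, 0.3]
opening: 0.0684
```

```bash
python3 w.py w14; python3 fin.py w14
python3 - <<'E'
from bench import *
from h import *
import pickle
st,d=pickle.load(open("pics/w14.pkl","rb"))
f=d["frame"];m=cv2.inRange(cv2.cvtColor(f,cv2.COLOR_BGR2HSV),(0,120,80),(8,255,255))
n,l,s,c=cv2.connectedComponentsWithStats(m);i=1+np.argmax(s[1:,4]);print("cap z.106",onz(d,[c[i]],.106,st))
for n in("scene","top"):
    d=snapshot(n)["frame"];cv2.imwrite(f"pics/{n}14.png",d)
E
```

```text
t 18.3 tcp [ 0.5119 -0.2865  0.2387] xang 1.2746 z [-0.0017  0.0012 -1.    ] F [0.31 0.08 0.34] op 0.0684 j [-0.64  0.47  1.37 -0.    1.3  -0.34]
cap px [ 310  208   47   48 1731] [332.57885615 231.79376083]
cap [[ 0.51292739 -0.28597351  0.11      ]] in tool mm [[  0.7   1.  128.7]]
cap z.106 [[ 0.51261863 -0.2869803   0.106     ]]
```

View pics/scene14.png

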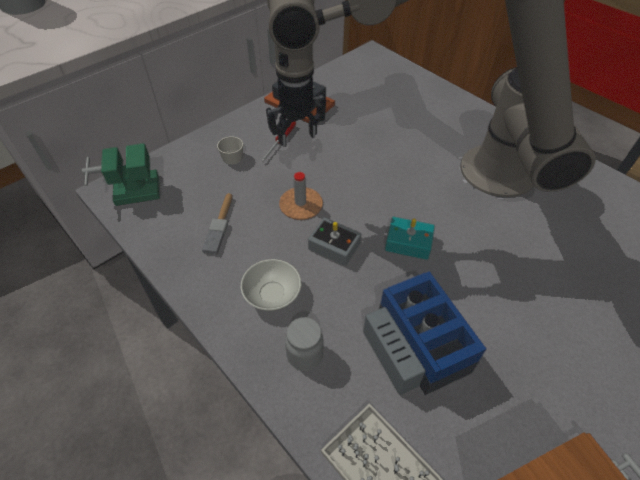

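View pics/w14.png

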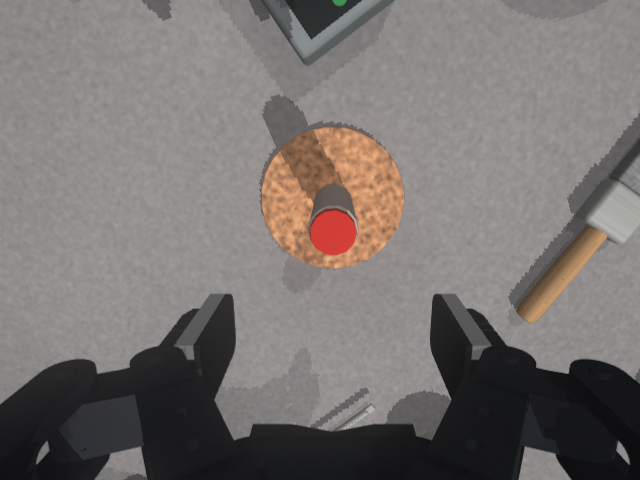

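The tube stands upright at the centre of the pad: the cap axis is at (0.513,-0.287) and the pad centre at (0.513,-0.286). The grey box's toggle is upright, both black caps are in their wells, the bystanders have not moved and the arm is clear. I hand in.

```bash
python3 -c "
from bench import *
print(finish_job())"
```

```text
the job is handed in; nothing more can be done
None
```

The job is done and handed in at about 18 s of the 72 s allowed; the system reports no verdict.

- **Toggle:** I centred the jaws over the pivot of the grey box (not the turquoise look-alike) and closed them to stand the toggle upright. The wrist view then showed it within about 0.01 rad of centre, and it still looked upright in the last scene picture.
- **Tube:** I drew the red-capped tube straight up out of its well, carried it over, lowered it until contact was felt (about 5 N) and released it. The last wrist picture puts its cap axis about 1 mm from the pad's centre, standing upright.
- **Everything else:** In the last pictures both black-capped tubes are still in their wells, the bystanders look unmoved and the gripper is well clear.

**Force spike:** while lowering into the finger pocket, the gripper touched the finisher and the measured force components reached about 115 N together, close to the 120 N wrist limit. I backed off about 2 mm until the force was zero and gripped there. I couldn't tell which part touched, so the 40 N limit on the gripper's body may have been passed. The run carried on normally and no failure was reported.

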